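# Build up the carver's hold-down stud

### The job

Thread three parts onto the upright stud of the hold-down foot in this order: first the wooden spacer, then the flat steel washer, then the brass bushing with its flange down, lowering each gently until it lies flat on what is below. Then push straight down on the bushing, sinking the stiff rubber collar under the stack until it comes up firm against the stop nut below it, and keep a steady push of about 15 N there for one second to bed the stack. Never load the parts or the stud with more than 30 N, leave the other things on the bench where they are, and finish with the stack let go and at rest.

Things in the scene. Friction and masses are not known exactly. Their poses are not given: they have to be found in the camera images.
- foot: hold-down foot, bolted down: dark steel plate 90 x 70 x 20 mm (its x, y, z) with a round upright steel stud in its middle. Stud 16 mm in diameter, its tip 96 mm above the bench, with a 4 mm high taper at the tip narrowing to 11 mm. A steel stop nut (32 mm across, 8 mm thick) is locked low on the stud, its height different each time and not measured. Origin: middle of the plate's underside; z up.
- stud_tip (a point): middle of the stud's tip, 96 mm above the bench, on the stud's axis; z up.
- collar_top (a point): middle of the upper face of the black rubber collar (50 mm across, 8 mm thick) that carries the stack; z up. It starts 42 to 58 mm above the bench and 6 to 16 mm above its stop nut. It grips the stud: pushed down it slides under 4 to 8 N, stays where it is left, and is home where it meets the nut, felt as a firm stop: only there does a steady push of 10 N or more stand still.
- spacer_c (a point): wooden spacer: light wood tube 44 mm in diameter, 24 mm high, bore 17 mm, about 30 g, standing upright on the bench. This point is its centre, half-way up; z along the bore.
- washer_c (a point): flat steel washer: 48 mm in diameter, 6 mm thick, bore 17 mm, about 60 g, lying flat on the bench. This point is its centre, half-way through; z along the bore.
- bushing_c (a point): brass flanged bushing, 34 mm high, bore 17 mm right through, about 120 g, standing on its flange (46 mm across, 6 mm thick); round body above it 32 mm across. On the finished stack its top stands 4 to 10 mm above the stud's tip, so shut fingers can press on its upper rim; pushing while gripping its body works too. This point is its centre, half-way up; z up along the bore.
- gouge: bystander, to be left alone: carving gouge, 190 mm long, wooden handle 23 mm thick, lying loose beyond the foot. Origin: where blade and handle meet, on the bench; x towards the blade's edge.
- handwheel: bystander, to be left alone: dark steel clamping knob, solid, 60 mm in diameter, 28 mm high. Origin: middle of its underside.
- plug: bystander, to be left alone: dark wood disc without a hole, 40 mm in diameter, 20 mm high. Origin: middle of its underside.
- waxjar: bystander, to be left alone: closed jar of wax, 64 mm in diameter, 60 mm high. Origin: middle of its underside.
Not all that is in view belongs to the job. Of the things that look like the part that bears washer_c, the smallest one is meant.

How it is judged (in metres and radians):
On the way, in this order (a step that is already met when the one before it is completed fails the run):
1. the wooden spacer lies flat on the collar, on the stud (horizontal distance between spacer_c and stud_tip below 0.003 m and angle between spacer_c's own z axis and vertical below 0.08 rad and z of spacer_c in the frame of collar_top between 0.01 and 0.014 m), for 0.2 s.
2. the washer lies flat on the spacer, on the stud (all of step 1 and horizontal distance between washer_c and stud_tip below 0.003 m and angle between washer_c's own z axis and vertical below 0.08 rad and z of washer_c in the frame of collar_top between 0.025 and 0.029 m), for 0.2 s.
3. the bushing lies flat on the washer, on the stud, flange down (all of step 2 and horizontal distance between bushing_c and stud_tip below 0.003 m and angle between bushing_c's own z axis and vertical below 0.08 rad and z of bushing_c in the frame of collar_top between 0.045 and 0.049 m), for 0.2 s.
4. with the collar sunk home on its stop nut, the stack is pressed through the bushing with 10 to 22 N for 0.7 s on end (all of step 3 and distance of collar_top from where it was at the start of the episode above 0.0055 m and contact force between bushing and washer between 10 and 22 N), for 0.7 s.
At the end, for the whole second after the job is handed in: The collar has been sunk on to its stop nut (lies more than 5.5 mm lower than at the start) and spacer, washer and bushing lie on it in this order, each flat (within 0.08 rad), centred on the stud within 3 mm and at its stack height above the collar within 2 mm, at rest and let go (all of step 3 and distance of collar_top from where it was at the start of the episode above 0.0055 m and linear speed of each of spacer, washer, bushing below 0.01 m/s and contact force between the fingers and spacer below 0.05 N and contact force between the fingers and washer below 0.05 N and contact force between the fingers and bushing below 0.05 N); the robot touches nothing.
It fails at once if a part or the fingers load the foot, its stud or its collar with more than 30 N (contact force between any of spacer, washer, bushing, the fingers and foot above 30 N).
It fails at once if the stacked parts are squeezed together with more than 30 N (contact force between bushing and washer above 30 N or contact force between washer and spacer above 30 N).
It fails at once if the gouge, handwheel, plug or wax jar is moved by more than 20 mm (distance of any of gouge, handwheel, plug, waxjar from where it was at the start of the episode above 0.02 m).
It also fails if it takes over 72 s, if anything falls off the work surface, if the arm or the gripper's body presses on something with over 40 N, if the wrist force passes 120 N, or if a joint passes its speed limit or range.

### The arm

A 6-joint arm with a two-finger parallel gripper is mounted at the origin on the work surface. World frame = base frame: x ahead of the robot, y to its left, z up, the work surface at z = 0. Lengths are in mm, angles in rad, forces in N, time in s.
With the tool pointing down it reaches from about 300 to 850 mm from the base axis. Payload 4.2 kg.
Tool frame: the origin (TCP) lies between the finger pads; the fingertips stand 11 mm ahead of it and the grasp point (between the pads) lies 8 mm behind it; z points along the fingers, y is the line along which they close (so a half turn about z gives the same grasp; the last joint's range is limited). The gripper opens to 91 mm and grips with 3 to 60 N. Pads are 32 mm wide; open, the fingers measure 118 mm over their backs; the gripper's body (76 mm by 178 mm) begins 60 mm behind the grasp point.
Start: joints at [-1.259, 0.32, 1.565, -0, 1.257, -0.02], TCP at [187.307, -543.653, 224.976] pointing down, gripper open.
Joint ranges: [-3.11, 3.11], [-0.84, 2.01], [0.21, 2.61], [-1.34, 4.49], [0.05, 2.63], [-2.56, 2.56]. Speed limits (rad/s): [2.57, 2.57, 3.14, 3.14, 3.14, 3.14].

### API

Orientations are given as a 3x3 rotation matrix whose columns are the frame's x, y, z axes.
In Python, from workcell import bot gives the robot as it stands. The module is installed in compiled form; this text tells all that it offers.
- The arm moves only by the tool play_rows, never from a script. Its argument "motion" is a list of rows, each a list of 3 entries, a list of its own where there are three numbers: the shift along the tool's x, y, z in mm, then the turn, a rotation vector about the tool's x, y, z in rad, then the finger opening in mm, from 0 to 91.2. In form: [[[dx, dy, dz], [wx, wy, wz], claw], ...]. A call has 1 to 20 rows; each row shifts and turns the commanded pose from where the row before left it, along the tool's axes as they then stand; what a row does not reach is not made up. A row lasts 1/8 s, in which the tool goes at most 62.5 mm and 10.7 degrees, less where a joint would pass 70% of its speed; a pose out of reach is approached as far as the arm can. A call is refused whole if a number of a shift passes 62.5 or a number of a turn 0.188, either way. A call with a gripper value outside its range is refused whole. The fingers move at their own pace and stop on an object; "newtons" is the grip in N (left out, the last holds). Time passes only in rows, so rows that do not move let the fingers close. It gives the time, the measured TCP pose, the force, the opening and the grip force at its end, in the units of the state.
- bot.get_obs(): the state, without advancing time (a new reading comes with each control period).
- bot.read_camera(name): name is "scene" or "side" or "wrist"; returns a dict with "pixels" (480x640x3 uint8, red, green, blue), "fx", "fy", "cx", "cy" (pixels), "R" (3x3) and "t" (3): a world point X has camera coordinates R X + t; the wrist camera has in their place "tool_from_camera" (4x4, takes a point from camera to tool coordinates, whose origin is the TCP and whose axes are the flange's). Camera axes: x right, y down, z forward; pixel columns grow to the right and rows downward; lengths in mm; the calibration is good to about 2 mm. A picture is of the moment at which its call begins: read the wrist's pose just before it. There is no depth.
- bot.finish_job(): hands the job in; it is judged then, once.
The state is a dict: "clock": time; "q": joint angles; "qvel": joint speeds; "joint_torque": joint torques, N m; "tcp_pos": TCP position; "orientation": TCP orientation; "wrist_force": force on the tool from outside, world axes, zero at the start; "ft_torque": the same for the moment, N m; "finger_gap": finger opening in mm; "grasp_force": force on a finger pad.
Only numpy, scipy, OpenCV 4.12 (cv2) and the standard library are available. Lean on these libraries where they do the work, as an engineer would, in place of code of your own. Each camera call takes 0.05 s, during which the arm holds its last target. There are 200 camera calls.

## Working session

There is one attempt and no reset: what is moved stays moved. The work goes in short steps, Python scripts to look and compute and a tool call to move; the robot and the scene stay as the last step left them, time stands still between calls to the robot, and variables do not carry over. Pictures are saved under pics/ and viewed, at most 10 in all, crops included, and the job is handed in when it is done.

Besides the shell and the picture viewer there is one more tool, called after "Emit:" by a JSON object that holds its "method" and its "body", one argument or row to a line. play_rows: Moves the arm, as the interface text tells. Its arguments: {"type":"object","properties":{"motion":{"type":"array"},"newtons":{"type":"number"}},"required":["motion"]}

```bash
mkdir -p pics
python3 - <<'E'
from workcell import bot
import cv2,pickle
d={}
o=bot.get_obs();print(o)
for n in ["scene","side","wrist"]:
    c=bot.read_camera(n);d[n]=c;cv2.imwrite(f"pics/{n}0.png",c["pixels"][:,:,::-1])
    print(n,{k:(v.tolist() if hasattr(v,'tolist') else v) for k,v in c.items() if k!="pixels"})
d['obs']=o
pickle.dump(d,open("cams.pkl","wb"))
E
```

```text
{'clock': 0.0, 'q': array([-1.25900354e+00,  3.20265143e-01,  1.56566730e+00,  5.95536142e-06,
        1.25743862e+00, -1.99938649e-02]), 'qvel': array([-0.00096151,  0.00148421,  0.00020182, -0.00088691,  0.00166014,
        0.00048578]), 'joint_torque': array([ 8.51757650e-04, -4.12456870e+01, -2.31975693e+01,  7.29713473e-02,
        4.58960503e-02, -1.33283406e-04]), 'tcp_pos': array([ 187.14905005, -543.16360638,  224.14021401]), 'orientation': array([[ 9.45462491e-01,  3.25730541e-01, -5.40161368e-04],
       [ 3.25730986e-01, -9.45460974e-01,  1.69439834e-03],
       [ 4.12157938e-05, -1.77793737e-03, -9.99998419e-01]]), 'wrist_force': array([ 0.45618442, -0.25157259,  0.05301409]), 'ft_torque': array([-0.06928977,  0.01218112, -0.03127806]), 'grasp_force': 0.0, 'finger_gap': 91.33716543125183}
scene {'fx': 620.6765685981927, 'fy': 620.6765685981927, 'cx': 313.392289803848, 'cy': 240.45029864864557, 'R': [[0.727473719654593, 0.6859431171964044, -0.016248913280295433], [0.492415756823264, -0.5384280265869497, -0.6838289132654856], [-0.4778166067060487, 0.48946634221012847, -0.7
[... 175 characters left out ...]
49.3901546561716, 'R': [[-0.86233369220611, -0.5057054762309413, 0.025349055134553294], [-0.29880462158302395, 0.46783075374136485, -0.8317753206091247], [0.4087742670555518, -0.7248422981337549, -0.5545333546590077]], 't': [472.35774774220806, 245.2126772903064, 859.3448554801987]}
wrist {'fx': 343.583945330946, 'fy': 343.583945330946, 'cx': 315.0111527943403, 'cy': 244.45331891935555, 'tool_from_camera': [[0.0011439852858187462, -0.9683501193836721, -0.24959314411115507, 70.77996660212496], [0.9999993305818972, 0.0010644521136778603, 0.00045362699788624927, -0.4001826077795201], [-0.00017358980775016364, -0.24959349597159725, 0.9683506888701289, -160.03980056968922], [0.0, 0.0, 0.0, 1.0]]}
```

View pics/scene0.png

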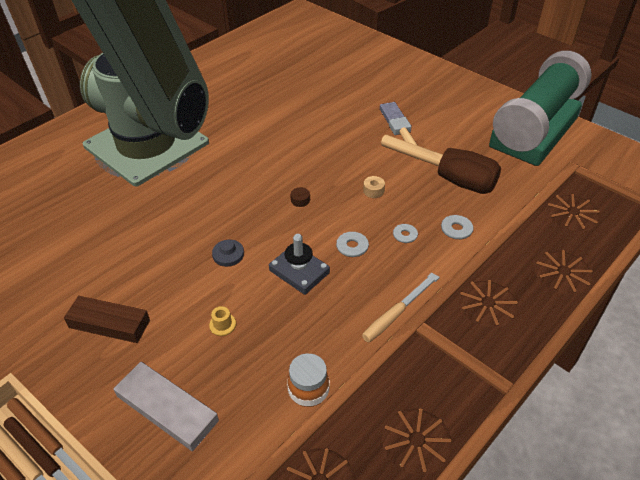

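View pics/side0.png

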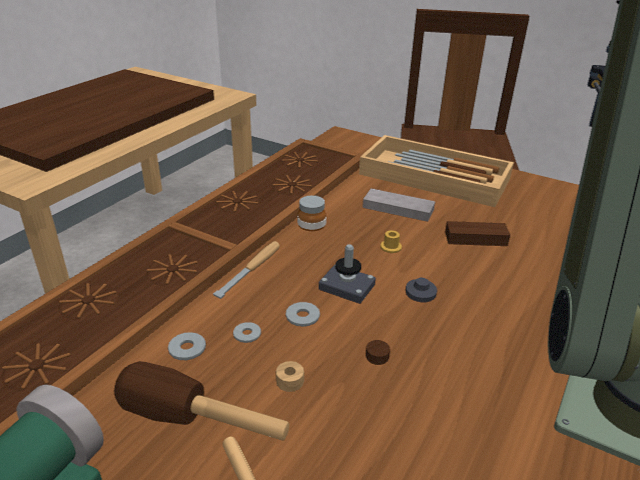

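The scene view shows the spacer at (374,186), the smallest washer at (405,233), the bushing at (221,320) and the stud tip at (297,237). The side view shows them at (290,374), (247,331), (391,240) and (349,247).

```bash
cat > h.py <<'E'
import numpy as np,pickle
def ray(c,px):
    v=np.array([(px[0]-c['cx'])/c['fx'],(px[1]-c['cy'])/c['fy'],1.])
    R=np.array(c['R']);return -R.T@np.array(c['t']),R.T@v
def wcam(c,o):
    T=np.array(c['tool_from_camera']);Ro=np.array(o['orientation'])
    R=(Ro@T[:3,:3]).T; p=Ro@T[:3,3]+o['tcp_pos']
    return dict(c,R=R,t=-R@p)
def atz(c,px,z):
    p,d=ray(c,px);return p+d*(z-p[2])/d[2]
def proj(c,X):
    q=np.array(c['R'])@np.array(X,float)+c['t'];return np.array([c['fx']*q[0]/q[2]+c['cx'],c['fy']*q[1]/q[2]+c['cy']])
E
python3 - <<'E'
from h import *
d=pickle.load(open('cams.pkl','rb'))
np.set_printoptions(precision=1,suppress=True)
for n,a,b,z in [("spacer top",(374,181),(290,367.5),24),("washer",(405,233),(247,331),5),("bush top",(221,311.5),(392,233.5),34),("tip",(297.5,235),(349,246),96),("plug",(300,193),(378,348),20),("wheel",(228,246),(422,285),20),("jar",(308,367),(312,203),60),("foot",(299.5,267),(347.5,283),20),("gougeH",(367,335),(277,245),12),("gougeB",(435,277),(217,294),3)]:
    print(n,atz(d['scene'],a,z),atz(d['side'],b,z))
E
```

```text
spacer top [477.5 227.1  24. ] [480.3 217.5  24. ]
washer [604.4 168.1   5. ] [600.7 168.6   5. ]
bush top [ 504.5 -206.9   34. ] [ 504.8 -212.9   34. ]
tip [518.4 -35.2  96. ] [516.8 -36.7  96. ]
plug [387.6 102.2  20. ] [384.3 101.7  20. ]
wheel [389.9 -92.9  20. ] [387.9 -96.8  20. ]
jar [ 696.3 -196.7   60. ] [ 691.  -193.6   60. ]
foot [524.2 -39.7  20. ] [510.3 -26.8  20. ]
gougeH [704.8 -65.8  12. ] [703.  -73.5  12. ]
gougeB [710.5 118.6   3. ] [711.1 113.9   3. ]
```

View pics/wrist0.png

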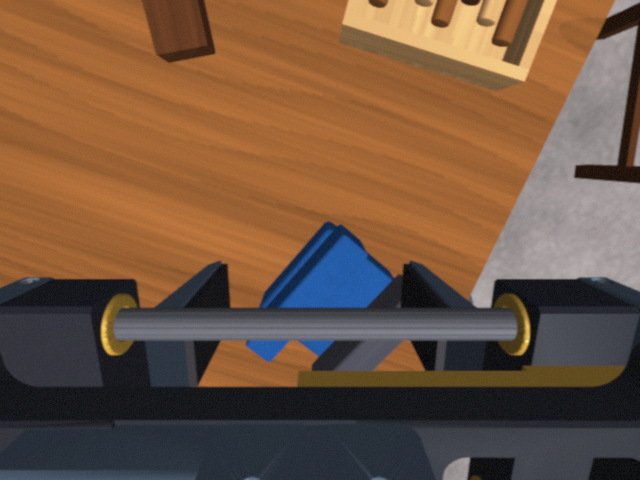

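Emit:
{"method": "play_rows", "body": {
  "motion": [
    [[0,0,0],[0,0,0.166],91],
    [[0,0,0],[0,0,0.166],91],
    [[30.1,-46.1,0],[0,0,0],91],
    [[30.1,-46.1,0],[0,0,0],91],
    [[30.1,-46.1,0],[0,0,0],91],
    [[30.1,-46.1,0],[0,0,0],91],
    [[30.1,-46.1,0],[0,0,0],91],
    [[30.1,-46.1,0],[0,0,0],91],
    [[30.1,-46.1,0],[0,0,0],91],
    [[30.1,-46.1,0],[0,0,0],91],
    [[30.1,-46.1,0],[0,0,0],91],
    [[30.1,-46.1,0],[0,0,0],91],
    [[30.1,-46.1,0],[0,0,0],91],
    [[0,0,0],[0,0,0],91],
    [[0,0,0],[0,0,0],91],
    [[0,0,0],[0,0,0],91]
  ]
}}

```text
clock: 2.15
tcp_pos: [517.8, -37.6, 224.9]
orientation: [[1.0, -0.002, -0.001], [-0.002, -1.0, -0.0], [-0.001, 0.0, -1.0]]
wrist_force: [-0.1, 0.5, 0.3]
finger_gap: 90.9
grasp_force: 0.0
```

```bash
cat > snap.py <<'E'
import sys,cv2,pickle
from workcell import bot
from h import *
np.set_printoptions(precision=2,suppress=True)
def snap(name,cam="wrist"):
    o=bot.get_obs();c=bot.read_camera(cam)
    if cam=="wrist": c=wcam(c,o)
    cv2.imwrite(f"pics/{name}.png",c["pixels"][:,:,::-1]);pickle.dump((c,o),open(name+".pkl","wb"))
    print(o['clock'],o['tcp_pos'],o['wrist_force'],o['finger_gap'],o['grasp_force']);print(o['orientation'].tolist())
    return c,o
if __name__=="__main__": snap(*sys.argv[1:])
E
python3 snap.py stud1
```

```text
2.15 [517.81 -37.62 224.88] [-0.06  0.52  0.34] 90.94361096943092 0.0
[[0.9999984475728007, -0.0016842347436623638, -0.0005178854282926484], [-0.001684399807625257, -0.9999985306904555, -0.00031845599041854724], [-0.0005173483127152497, 0.0003193278221545895, -0.9999998151902154]]
```

View pics/stud1.png

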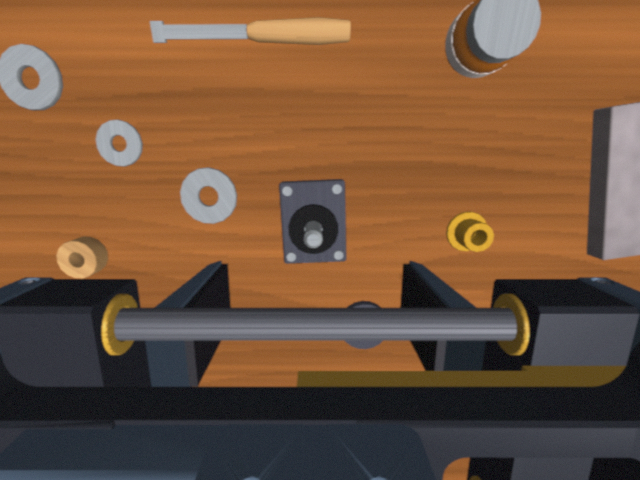

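The stud tip is at about (314,240), the spacer top at (77,259), the washer at (118,143) and the bushing top at (479,237).

```bash
cat > m.py <<'E'
import cv2,pickle
from h import *
np.set_printoptions(precision=1,suppress=True)
c,o=pickle.load(open('stud1.pkl','rb'));im=c['pixels'][:,:,::-1]
tiles=[]
for x,y in [(313,238),(80,258),(118,143),(472,235)]:
    tiles.append(cv2.resize(im[y-30:y+30,x-30:x+30],(390,290),interpolation=cv2.INTER_CUBIC))
cv2.imwrite('pics/tiles.png',np.vstack([np.hstack(tiles[:2]),np.hstack(tiles[2:])]))
hsv=cv2.cvtColor(im,cv2.COLOR_BGR2HSV)
def cen(mask,x,y,r,name,z):
    m=np.zeros(mask.shape,np.uint8);m[y-r:y+r,x-r:x+r]=mask[y-r:y+r,x-r:x+r]*255
    cs,_=cv2.findContours(m,cv2.RETR_EXTERNAL,cv2.CHAIN_APPROX_NONE);k=max(cs,key=cv2.contourArea)
    e=cv2.fitEllipse(k);print(name,e,atz(c,e[0],z))
V=hsv[...,2];S=hsv[...,1];H=hsv[...,0]
cen((S<60)&(V>100),118,143,28,'washer',6)
cen((V>150),313,238,14,'tip',96)
E
python3 m.py
```

```text
washer ((118.50231170654297, 142.60569763183594), (42.222896575927734, 48.656951904296875), 135.21278381347656) [602.1 170.6   6. ]
tip ((313.9362487792969, 239.373779296875), (12.061698913574219, 14.170297622680664), 69.62875366210938) [518.4 -36.3  96. ]
```

View pics/tiles.png

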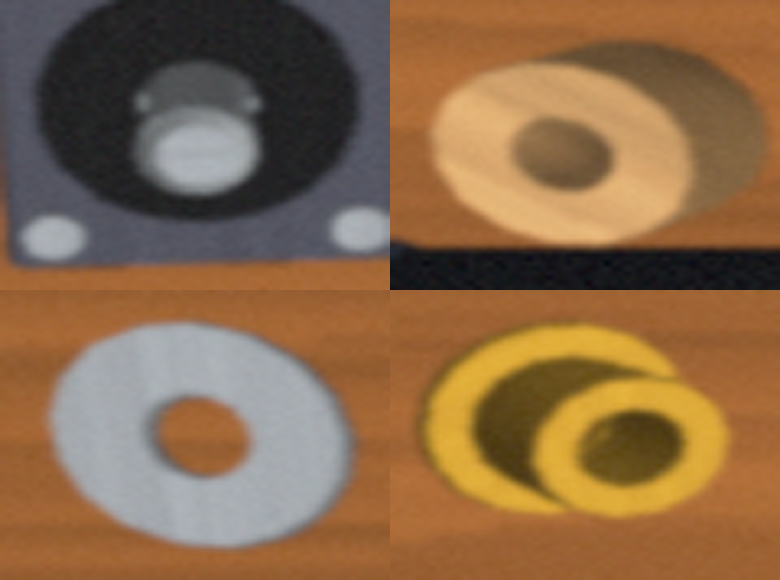

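Enlarged tiles give sub-pixel centres: stud tip (313.4,239.1), spacer top (76.0,259.4), washer (118.3,142.5), bushing top (478.7,237.1).

Run:
```python
from h import *
np.set_printoptions(precision=1,suppress=True)
c,o=pickle.load(open('stud1.pkl','rb'))
for n,p,z in [('tip',(313.4,239.1),96),('spacer',(76,259.4),24),('washer',(118.3,142.5),6),('bush',(478.7,237.1),34),('plug?',(360,325),28)]: print(n,atz(c,p,z))
# collar: its top ellipse approx in tile: x 36..358, y -? bottom 220 -> side width estimate
print(343.58*50/((358-36)/6.5))
```

```text
tip [518.7 -35.8  96. ]
spacer [478.5 225.   24. ]
washer [602.2 170.8   6. ]
bush [ 505.7 -208.9   34. ]
plug? [401.3 -88.5  28. ]
346.7810559006211
```

Emit:
{"method": "play_rows", "body": {
  "motion": [
    [[-6.5,-43.8,0],[0,0,0],70],
    [[-6.5,-43.8,0],[0,0,0],70],
    [[-6.5,-43.8,0],[0,0,0],70],
    [[-6.5,-43.8,0],[0,0,0],70],
    [[-6.5,-43.8,0],[0,0,0],70],
    [[-6.5,-43.8,0],[0,0,0],70],
    [[0,0,40],[0,0,0],70],
    [[0,0,40],[0,0,0],70],
    [[0,0,40],[0,0,0],70],
    [[0,0,35],[0,0,0],70],
    [[0,0,30],[0,0,0],70],
    [[0,0,15],[0,0,0],70],
    [[0,0,9],[0,0,0],70],
    [[0,0,0],[0,0,0],70],
    [[0,0,0],[0,0,0],70]
  ],
  "newtons": 5
}}

```text
clock: 4.08
tcp_pos: [480.3, 226.4, 16.8]
orientation: [[1.0, -0.0, 0.002], [-0.0, -1.0, 0.001], [0.002, -0.001, -1.0]]
wrist_force: [-1.0, -0.1, -0.4]
finger_gap: 69.9
grasp_force: 0.0
```

Emit:
{"method": "play_rows", "body": {
  "motion": [
    [[0,0,0],[0,0,0],40],
    [[0,0,0],[0,0,0],40],
    [[0,0,0],[0,0,0],40],
    [[0,0,0],[0,0,0],40],
    [[0,0,0],[0,0,0],40]
  ],
  "newtons": 4
}}

```text
clock: 4.7
tcp_pos: [479.7, 226.2, 16.1]
orientation: [[1.0, -0.0, 0.0], [-0.0, -1.0, 0.0], [0.0, -0.0, -1.0]]
wrist_force: [-0.9, -0.2, 2.3]
finger_gap: 44.8
grasp_force: 4.0
```

Emit:
{"method": "play_rows", "body": {
  "motion": [
    [[0,0,0],[0,0,0],62],
    [[0,0,0],[0,0,0],62],
    [[0,0,0],[0,0,-0.1745],62],
    [[0,0,0],[0,0,-0.1745],62],
    [[0,0,0],[0,0,-0.1745],62],
    [[0,0,0],[0,0,-0.1745],62],
    [[0,0,0],[0,0,-0.1745],62],
    [[0,0,0],[0,0,-0.1745],62],
    [[0,0,0],[0,0,-0.1745],62],
    [[0,0,0],[0,0,-0.1745],62],
    [[0,0,0],[0,0,-0.1745],62],
    [[0,0,0],[0,0,0],40],
    [[0,0,0],[0,0,0],40],
    [[0,0,0],[0,0,0],40],
    [[0,0,0],[0,0,0],40],
    [[0,0,0],[0,0,0],40]
  ],
  "newtons": 6
}}

```text
clock: 6.7
tcp_pos: [479.5, 226.2, 15.9]
orientation: [[0.001, 1.0, -0.0], [1.0, -0.001, -0.0], [-0.0, -0.0, -1.0]]
wrist_force: [-0.2, 0.2, 0.3]
finger_gap: 42.8
grasp_force: 6.0
```

Run:
```python
from workcell import bot
import numpy as np
a=[bot.get_obs() for _ in range(3)]
for o in a: print(o['clock'],o['tcp_pos'],o['wrist_force'],o['finger_gap'],o['grasp_force'])
print(o['orientation'].round(4))
```

```text
6.7 [479.54176538 226.16650374  15.90168073] [-0.15879757  0.15978905  0.328554  ] 42.80959904656057 5.999995994498022
6.7 [479.54176538 226.16650374  15.90168073] [-0.15879757  0.15978905  0.328554  ] 42.80959904656057 5.999995994498022
6.7 [479.54176538 226.16650374  15.90168073] [-0.15879757  0.15978905  0.328554  ] 42.80959904656057 5.999995994498022
[[ 8.e-04  1.e+00 -0.e+00]
 [ 1.e+00 -8.e-04 -1.e-04]
 [-1.e-04 -0.e+00 -1.e+00]]
```

Emit:
{"method": "play_rows", "body": {
  "motion": [
    [[0,0,-10],[0,0,0],40],
    [[0,0,-40],[0,0,0],40],
    [[0,0,-50],[0,0,0],40],
    [[0,0,-50],[0,0,0],40],
    [[0,0,-40],[0,0,0],40],
    [[0,0,-19],[0,0,0],40],
    [[-20,2.6,0],[0,0,0],40],
    [[-42,5.6,0],[0,0,0],40],
    [[-42,5.6,0],[0,0,0],40],
    [[-42,5.6,0],[0,0,0],40],
    [[-42,5.6,0],[0,0,0],40],
    [[-42,5.6,0],[0,0,0],40],
    [[-42,5.6,0],[0,0,0],40],
    [[-20,2.8,0],[0,0,0],40],
    [[0,0,0],[0,0,0],40],
    [[0,0,0],[0,0,0],40],
    [[0,0,0],[0,0,0],40]
  ],
  "newtons": 10
}}

```text
clock: 8.82
tcp_pos: [518.2, -64.7, 224.9]
orientation: [[-0.001, 1.0, -0.0], [1.0, 0.001, 0.0], [0.0, -0.0, -1.0]]
wrist_force: [0.1, -0.1, -0.5]
finger_gap: 42.8
grasp_force: 10.0
```

```bash
python3 snap.py stud2
python3 - <<'E'
import cv2
im=cv2.imread('pics/stud2.png'); cv2.imwrite('pics/stud2c.png',cv2.resize(im[160:310,215:415],(800,600),interpolation=cv2.INTER_CUBIC))
E
```

```text
8.825 [518.22 -64.7  224.9 ] [ 0.08 -0.11 -0.51] 42.80016381882552 10.000028125941753
[[-0.0010857520335659813, 0.999999388875109, -0.00020830729842144865], [0.999999369340797, 0.0010858117827161394, 0.0002869334079689201], [0.00028715941513581997, -0.0002079956285193586, -0.9999999371386423]]
```

View pics/stud2c.png

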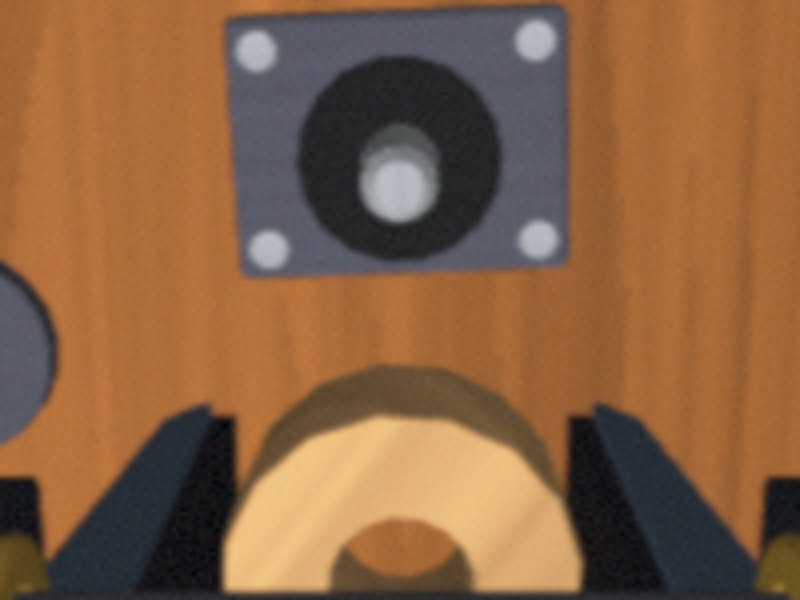

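Spacer is held level. The stud tip is at (314.4,206.6) in the full image; the spacer's upper edge is at row 263.4, its centre column 315.4.

Run:
```python
from h import *
np.set_printoptions(precision=2,suppress=True)
c1,o1=pickle.load(open('stud1.pkl','rb'));c2,o2=pickle.load(open('stud2.pkl','rb'))
def tool(c,o,p,z): return np.array(o['orientation']).T@(atz(c,p,z)-o['tcp_pos'])
A=tool(c1,o1,(313.4,239.1),96);B=tool(c2,o2,(314.4,206.6),96)
print(atz(c1,(313.4,239.1),96),atz(c2,(314.4,206.6),96),A,B)
R1=o1['orientation'];R2=o2['orientation']
# s = tcp + R(:2,:2)(m+b)
M=np.zeros((4,4));r=np.zeros(4)
for i,(R,o,m) in enumerate([(R1,o1,A),(R2,o2,B)]):
    M[2*i:2*i+2,:2]=np.eye(2);M[2*i:2*i+2,2:]=-R[:2,:2];r[2*i:2*i+2]=o['tcp_pos'][:2]+R[:2,:2]@m[:2]
print('stud xy, tool bias',np.linalg.solve(M,r))
w=lambda v:np.array(o2['tcp_pos'])+R2@np.array(v,float)
print('pred edge',proj(c2,w([22,0,-8.1])),'pred centre',proj(c2,w([0,0,-8.1])))
S=tool(c1,o1,(76,259.4),24);print('spacer bias tool', R1.T@(np.array([479.5,226.2,24])-o1['tcp_pos'])-S)
```

```text
[518.68 -35.8   96.  ] [518.22 -35.48  96.  ] [  0.94  -1.87 128.88] [ 29.18   0.06 128.91]
stud xy, tool bias [518.38 -35.89  -0.37   0.13]
pred edge [313.87 264.38] pred centre [313.86 308.12]
spacer bias tool [ 0.96 -1.24 -0.  ]
```

Emit:
{"method": "play_rows", "body": {
  "motion": [
    [[10,0,0],[0,0,0],40],
    [[19.1,0,20],[0,0,0],40],
    [[0,0,40],[0,0,0],40],
    [[0,0,30],[0,0,0],40],
    [[0,0,12],[0,0,0],40],
    [[0,0,3],[0,0,0],40],
    [[0,0,2],[0,0,0],40],
    [[0,0,2],[0,0,0],40],
    [[0,0,2],[0,0,0],40],
    [[0,0,2],[0,0,0],40],
    [[0,0,0],[0,0,0],40]
  ]
}}

```text
clock: 10.25
tcp_pos: [518.3, -36.8, 111.8]
orientation: [[0.001, 1.0, -0.0], [1.0, -0.001, -0.0], [-0.0, -0.0, -1.0]]
wrist_force: [-0.0, 0.0, 0.7]
finger_gap: 42.7
grasp_force: 10.0
```

Emit:
{"method": "play_rows", "body": {
  "motion": [
    [[0.8,0,0],[0,0,0],40],
    [[0,0,1.5],[0,0,0],40],
    [[0,0,1.5],[0,0,0],40],
    [[0,0,1.5],[0,0,0],40],
    [[0,0,0],[0,0,0],40]
  ]
}}

```text
clock: 10.88
tcp_pos: [518.2, -35.9, 107.2]
orientation: [[0.001, 1.0, -0.001], [1.0, -0.001, -0.0], [-0.0, -0.001, -1.0]]
wrist_force: [-0.1, -0.5, -1.0]
finger_gap: 43.0
grasp_force: 10.0
```

Emit:
{"method": "play_rows", "body": {
  "motion": [
    [[0,0,2],[0,0,0],40],
    [[0,0,2],[0,0,0],40],
    [[0,0,3],[0,0,0],40],
    [[0,0,4],[0,0,0],40],
    [[0,0,4],[0,0,0],40],
    [[0,0,4],[0,0,0],40],
    [[0,0,4],[0,0,0],40],
    [[0,0,4],[0,0,0],40],
    [[0,0,0],[0,0,0],40]
  ]
}}

```text
clock: 12.0
tcp_pos: [518.1, -35.9, 79.8]
orientation: [[0.0, 1.0, -0.001], [1.0, -0.0, 0.0], [0.0, -0.001, -1.0]]
wrist_force: [-1.3, -0.4, -2.6]
finger_gap: 42.9
grasp_force: 10.0
```

Emit:
{"method": "play_rows", "body": {
  "motion": [
    [[0,0,2],[0,0,0],40],
    [[0,0,2],[0,0,0],40],
    [[0,0,2],[0,0,0],40],
    [[0,0,2],[0,0,0],40],
    [[0,0,0],[0,0,0],40]
  ]
}}

```text
clock: 12.62
tcp_pos: [518.1, -35.9, 72.1]
orientation: [[0.001, 1.0, -0.001], [1.0, -0.001, -0.0], [-0.0, -0.001, -1.0]]
wrist_force: [-3.5, -0.7, -0.8]
finger_gap: 42.7
grasp_force: 10.0
```

Emit:
{"method": "play_rows", "body": {
  "motion": [
    [[0,0,1.5],[0,0,0],40],
    [[0,0,1.5],[0,0,0],40],
    [[0,0,0],[0,0,0],40]
  ]
}}

```text
clock: 13.0
tcp_pos: [518.2, -35.9, 69.7]
orientation: [[0.001, 1.0, -0.0], [1.0, -0.001, -0.0], [-0.0, -0.0, -1.0]]
wrist_force: [-5.0, 0.2, 4.7]
finger_gap: 42.8
grasp_force: 10.0
```

Emit:
{"method": "play_rows", "body": {
  "motion": [
    [[0,0,1.5],[0,0,0],40],
    [[0,0,1],[0,0,0],40],
    [[0,0,0],[0,0,0],40]
  ]
}}

```text
clock: 13.38
tcp_pos: [518.2, -35.9, 67.7]
orientation: [[0.0, 1.0, -0.0], [1.0, -0.0, -0.0], [-0.0, -0.0, -1.0]]
wrist_force: [-6.2, 0.2, 8.3]
finger_gap: 42.8
grasp_force: 10.0
```

Emit:
{"method": "play_rows", "body": {
  "motion": [
    [[0,-0.5,0],[0,0,0],40],
    [[0,-0.5,0],[0,0,0],40],
    [[0,0,0],[0,0,0],40],
    [[0,0,0],[0,0,0],40]
  ]
}}

```text
clock: 13.88
tcp_pos: [518.1, -35.9, 67.7]
orientation: [[0.001, 1.0, 0.002], [1.0, -0.001, -0.0], [-0.0, 0.002, -1.0]]
wrist_force: [-3.2, 0.2, 7.0]
finger_gap: 42.9
grasp_force: 10.0
```

```bash
python3 snap.py side1 side;python3 snap.py scene1 scene
python3 - <<'E'
import cv2,numpy as np
a=cv2.imread('pics/side1.png')[205:305,300:400];b=cv2.imread('pics/scene1.png')[200:300,250:350]
cv2.imwrite('pics/t1.png',np.hstack([cv2.resize(x,(400,500),interpolation=cv2.INTER_CUBIC) for x in (a,b)]))
E
```

```text
13.875 [518.14 -35.94  67.73] [-3.19  0.17  6.95] 42.86795573875023 10.002123566810042
[[0.0006260707022861094, 0.999998100596153, 0.0018457625962928696], [0.9999997992189318, -0.0006258888085607764, -9.912262724167787e-05], [-9.796719681549266e-05, 0.0018458242834714462, -0.9999982916661122]]
13.925 [518.15 -35.94  67.73] [-5.32  0.52  7.05] 42.1957773272708 10.00213785795495
[[0.0005602058480722137, 0.9999981264081939, 0.0018529299796555918], [0.9999998353179577, -0.0005599739451357683, -0.00012567115095628935], [-0.00012463332298908515, 0.0018530000762249721, -0.999998275427139]]
```

View pics/t1.png

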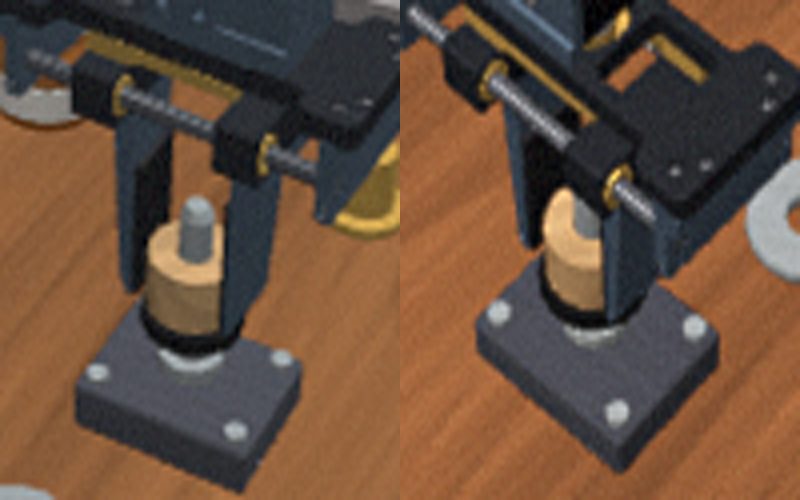

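The side and scene crops show the spacer threaded and sitting on the collar. Releasing and rising.

Emit:
{"method": "play_rows", "body": {
  "motion": [
    [[0,0,0],[0,0,0],60],
    [[0,0,0],[0,0,0],60],
    [[0,0,0],[0,0,0],60],
    [[0,0,0],[0,0,0],60]
  ]
}}

```text
clock: 14.48
tcp_pos: [517.7, -36.0, 66.9]
orientation: [[0.001, 1.0, 0.001], [1.0, -0.001, -0.0], [-0.0, 0.001, -1.0]]
wrist_force: [-0.2, 0.1, -0.6]
finger_gap: 60.3
grasp_force: 0.0
```

Emit:
{"method": "play_rows", "body": {
  "motion": [
    [[0,0,-15],[0,0,0],60],
    [[0,0,-40],[0,0,0],60],
    [[0,0,-40],[0,0,0],60],
    [[20,8,-15],[0,0,0],60],
    [[45,18.5,0],[0,0,0],60],
    [[45,18.5,0],[0,0,0],60],
    [[45,18.5,0],[0,0,0],60],
    [[40,16.4,0],[0,0,0],60],
    [[12.8,5.4,30],[0,0,0],60],
    [[0,0,40],[0,0,0],60],
    [[0,0,40],[0,0,0],60],
    [[0,0,30],[0,0,0],60],
    [[0,0,15],[0,0,0],60],
    [[0,0,0],[0,0,0],60],
    [[0,0,0],[0,0,0],60],
    [[0,0,0],[0,0,0],60]
  ]
}}

```text
clock: 16.48
tcp_pos: [603.8, 172.0, 23.4]
orientation: [[0.001, 1.0, 0.003], [1.0, -0.001, 0.001], [0.001, 0.003, -1.0]]
wrist_force: [-0.4, -0.3, 0.7]
finger_gap: 60.4
grasp_force: 0.0
```

Emit:
{"method": "play_rows", "body": {
  "motion": [
    [[0,0,5],[0,0,0],60],
    [[0,0,4],[0,0,0],60],
    [[0,0,0],[0,0,0],60],
    [[0,0,0],[0,0,0],60],
    [[0,0,0],[0,0,0],60]
  ]
}}

```text
clock: 17.1
tcp_pos: [602.9, 171.8, 13.0]
orientation: [[0.001, 1.0, 0.0], [1.0, -0.001, -0.0], [-0.0, 0.0, -1.0]]
wrist_force: [-0.3, -0.0, -0.7]
finger_gap: 60.0
grasp_force: 0.0
```

Emit:
{"method": "play_rows", "body": {
  "motion": [
    [[0,0,0.8],[0,0,0],44],
    [[0,0,0],[0,0,0],44],
    [[0,0,0],[0,0,0],44],
    [[0,0,0],[0,0,0],44],
    [[0,0,0],[0,0,0],62],
    [[0,0,0],[0,0,0],62],
    [[0,0,0],[0,0,0.1745],62],
    [[0,0,0],[0,0,0.1745],62],
    [[0,0,0],[0,0,0.1745],62],
    [[0,0,0],[0,0,0.1745],62],
    [[0,0,0],[0,0,0.1745],62],
    [[0,0,0],[0,0,0.1745],62],
    [[0,0,0],[0,0,0.1745],62],
    [[0,0,0],[0,0,0.1745],62],
    [[0,0,0],[0,0,0.1745],62],
    [[0,0,0],[0,0,0],44],
    [[0,0,0],[0,0,0],44],
    [[0,0,0],[0,0,0],44],
    [[0,0,0],[0,0,0],44],
    [[0,0,0],[0,0,0],44]
  ],
  "newtons": 5
}}

```text
clock: 19.6
tcp_pos: [602.9, 171.8, 12.1]
orientation: [[1.0, 0.0, 0.0], [0.0, -1.0, -0.0], [0.0, 0.0, -1.0]]
wrist_force: [0.6, 0.4, 0.6]
finger_gap: 47.0
grasp_force: 5.0
```

Emit:
{"method": "play_rows", "body": {
  "motion": [
    [[0,0,-8],[0,0,0],42],
    [[0,0,-30],[0,0,0],42],
    [[0,0,-50],[0,0,0],42],
    [[0,0,-40],[0,0,0],42],
    [[-8.5,20.6,-10],[0,0,0],42],
    [[-17,41.5,0],[0,0,0],42],
    [[-17,41.5,0],[0,0,0],42],
    [[-17,41.5,0],[0,0,0],42],
    [[-17,41.5,0],[0,0,0],42],
    [[-8.8,21,10],[0,0,0],42],
    [[0,0,18],[0,0,0],42],
    [[0,0,4],[0,0,0],42],
    [[0,0,0],[0,0,0],42],
    [[0,0,0],[0,0,0],42],
    [[0,0,0],[0,0,0],42]
  ],
  "newtons": 12
}}

```text
clock: 21.48
tcp_pos: [517.8, -35.6, 118.6]
orientation: [[1.0, 0.0, 0.001], [0.0, -1.0, -0.0], [0.001, 0.0, -1.0]]
wrist_force: [-0.4, 0.1, -1.1]
finger_gap: 46.4
grasp_force: 12.0
```

Emit:
{"method": "play_rows", "body": {
  "motion": [
    [[0,0,5],[0,0,0],42],
    [[0,0,3],[0,0,0],42],
    [[0,0,2],[0,0,0],42],
    [[0,0,2],[0,0,0],42],
    [[0,0,2],[0,0,0],42],
    [[0,0,0],[0,0,0],42]
  ]
}}

```text
clock: 22.22
tcp_pos: [517.4, -35.8, 104.0]
orientation: [[1.0, -0.0, -0.0], [-0.0, -1.0, -0.0], [-0.0, 0.0, -1.0]]
wrist_force: [-0.1, -0.0, -0.8]
finger_gap: 46.4
grasp_force: 12.0
```

Emit:
{"method": "play_rows", "body": {
  "motion": [
    [[0,0,2],[0,0,0],42],
    [[0,0,2],[0,0,0],42],
    [[0,0,2],[0,0,0],42],
    [[0,0,2],[0,0,0],42],
    [[0,0,0],[0,0,0],42]
  ]
}}

```text
clock: 22.85
tcp_pos: [517.4, -35.8, 96.0]
orientation: [[1.0, -0.0, -0.0], [-0.0, -1.0, -0.0], [-0.0, 0.0, -1.0]]
wrist_force: [-0.8, -0.6, 0.2]
finger_gap: 46.5
grasp_force: 12.0
```

Emit:
{"method": "play_rows", "body": {
  "motion": [
    [[0,0,2],[0,0,0],42],
    [[0,0,2],[0,0,0],42],
    [[0,0,1.5],[0,0,0],42],
    [[0,0,1],[0,0,0],42],
    [[0,0,0],[0,0,0],42]
  ]
}}

```text
clock: 23.48
tcp_pos: [517.5, -35.8, 89.5]
orientation: [[1.0, -0.0, -0.0], [-0.0, -1.0, -0.0], [-0.0, 0.0, -1.0]]
wrist_force: [-0.4, -0.4, -1.5]
finger_gap: 46.8
grasp_force: 12.0
```

Emit:
{"method": "play_rows", "body": {
  "motion": [
    [[0,0,1],[0,0,0],42],
    [[0,0,0.7],[0,0,0],42],
    [[0,0,0],[0,0,0],42]
  ]
}}

```text
clock: 23.85
tcp_pos: [517.5, -35.8, 88.1]
orientation: [[1.0, -0.0, 0.0], [-0.0, -1.0, -0.0], [0.0, 0.0, -1.0]]
wrist_force: [-0.2, -0.6, -0.3]
finger_gap: 46.4
grasp_force: 12.0
```

Emit:
{"method": "play_rows", "body": {
  "motion": [
    [[0,0,0.8],[0,0,0],42],
    [[0,0,0],[0,0,0],42],
    [[0,0,0],[0,0,0],42]
  ]
}}

```text
clock: 24.22
tcp_pos: [517.6, -35.8, 87.7]
orientation: [[1.0, -0.0, 0.0], [-0.0, -1.0, -0.0], [0.0, 0.0, -1.0]]
wrist_force: [-1.5, 0.5, 5.0]
finger_gap: 46.3
grasp_force: 12.0
```

Emit:
{"method": "play_rows", "body": {
  "motion": [
    [[0,0,0.8],[0,0,0],42],
    [[0,0,0],[0,0,0],42],
    [[0,0,0],[0,0,0],42]
  ]
}}

```text
clock: 24.6
tcp_pos: [517.6, -35.8, 87.0]
orientation: [[1.0, -0.0, 0.001], [-0.0, -1.0, -0.0], [0.001, 0.0, -1.0]]
wrist_force: [-2.1, 0.3, 6.1]
finger_gap: 46.4
grasp_force: 12.0
```

Emit:
{"method": "play_rows", "body": {
  "motion": [
    [[0,0,0],[0,0,0],62],
    [[0,0,0],[0,0,0],62],
    [[0,0,0],[0,0,0],62],
    [[0,0,-15],[0,0,0],62],
    [[0,0,-35],[0,0,0],62],
    [[0,0,-30],[0,0,0],62],
    [[-3,32.7,0],[0,0,0],62],
    [[-3,40,0],[0,0,0],62],
    [[-3,40,0],[0,0,0],62],
    [[-3,40,0],[0,0,0],62],
    [[0,20,20],[0,0,0],62],
    [[0,0,40],[0,0,0],62],
    [[0,0,40],[0,0,0],62],
    [[0,0,25],[0,0,0],62],
    [[0,0,10],[0,0,0],62],
    [[0,0,0],[0,0,0],62],
    [[0,0,0],[0,0,0],62],
    [[0,0,0],[0,0,0],62]
  ]
}}

```text
clock: 26.85
tcp_pos: [506.2, -208.7, 32.5]
orientation: [[1.0, -0.0, 0.002], [-0.0, -1.0, -0.001], [0.002, 0.001, -1.0]]
wrist_force: [-0.1, 0.4, -0.5]
finger_gap: 62.1
grasp_force: 0.0
```

Emit:
{"method": "play_rows", "body": {
  "motion": [
    [[0,0,7],[0,0,0],62],
    [[0,0,4],[0,0,0],62],
    [[0,0,0],[0,0,0],62],
    [[0,0,0],[0,0,0],62]
  ],
  "newtons": 5
}}

```text
clock: 27.35
tcp_pos: [505.5, -208.5, 20.3]
orientation: [[1.0, -0.0, -0.0], [-0.0, -1.0, -0.0], [-0.0, 0.0, -1.0]]
wrist_force: [0.8, 0.9, -0.1]
finger_gap: 62.3
grasp_force: 0.0
```

Emit:
{"method": "play_rows", "body": {
  "motion": [
    [[0,0,0],[0,0,0],28],
    [[0,0,0],[0,0,0],28],
    [[0,0,0],[0,0,0],28],
    [[0,0,0],[0,0,0],28],
    [[0,0,0],[0,0,0],50],
    [[0,0,0],[0,0,0],50],
    [[0,0,0],[0,0,-0.1745],50],
    [[0,0,0],[0,0,-0.1745],50],
    [[0,0,0],[0,0,-0.1745],50],
    [[0,0,0],[0,0,-0.1745],50],
    [[0,0,0],[0,0,-0.1745],50],
    [[0,0,0],[0,0,-0.1745],50],
    [[0,0,0],[0,0,-0.1745],50],
    [[0,0,0],[0,0,-0.1745],50],
    [[0,0,0],[0,0,-0.1745],50],
    [[0,0,0],[0,0,0],28],
    [[0,0,0],[0,0,0],28],
    [[0,0,0],[0,0,0],28],
    [[0,0,0],[0,0,0],28]
  ],
  "newtons": 6
}}

```text
clock: 29.72
tcp_pos: [505.4, -208.5, 20.4]
orientation: [[0.001, 1.0, -0.0], [1.0, -0.001, -0.0], [-0.0, -0.0, -1.0]]
wrist_force: [0.2, 0.3, 0.1]
finger_gap: 32.9
grasp_force: 6.0
```

Emit:
{"method": "play_rows", "body": {
  "motion": [
    [[0,0,-8],[0,0,0],28],
    [[0,0,-35],[0,0,0],28],
    [[0,0,-45],[0,0,0],28],
    [[0,0,-30],[0,0,0],28],
    [[20,2.1,-12],[0,0,0],28],
    [[40,3,0],[0,0,0],28],
    [[40,3,0],[0,0,0],28],
    [[40,3,0],[0,0,0],28],
    [[25,1,0],[0,0,0],28],
    [[7.7,0,10],[0,0,0],28],
    [[0,0,10],[0,0,0],28],
    [[0,0,5],[0,0,0],28],
    [[0,0,0],[0,0,0],28],
    [[0,0,0],[0,0,0],28],
    [[0,0,0],[0,0,0],28]
  ],
  "newtons": 25
}}

```text
clock: 31.6
tcp_pos: [517.9, -36.1, 125.6]
orientation: [[0.001, 1.0, 0.001], [1.0, -0.001, -0.0], [-0.0, 0.001, -1.0]]
wrist_force: [0.6, 0.3, -0.9]
finger_gap: 31.8
grasp_force: 25.0
```

Emit:
{"method": "play_rows", "body": {
  "motion": [
    [[0,0,5],[0,0,0],28],
    [[0,0,2],[0,0,0],28],
    [[0,0,2],[0,0,0],28],
    [[0,0,2],[0,0,0],28],
    [[0,0,2],[0,0,0],28],
    [[0,0,0],[0,0,0],28]
  ]
}}

```text
clock: 32.35
tcp_pos: [517.5, -35.7, 112.2]
orientation: [[0.0, 1.0, -0.0], [1.0, -0.0, -0.0], [-0.0, -0.0, -1.0]]
wrist_force: [0.6, 0.1, -1.0]
finger_gap: 31.8
grasp_force: 25.0
```

Emit:
{"method": "play_rows", "body": {
  "motion": [
    [[0,0,2],[0,0,0],28],
    [[0,0,2],[0,0,0],28],
    [[0,0,2],[0,0,0],28],
    [[0,0,0],[0,0,0],28]
  ]
}}

```text
clock: 32.85
tcp_pos: [517.5, -35.8, 106.2]
orientation: [[0.001, 1.0, -0.0], [1.0, -0.001, -0.0], [-0.0, -0.0, -1.0]]
wrist_force: [0.3, -1.2, -1.3]
finger_gap: 32.1
grasp_force: 25.0
```

Emit:
{"method": "play_rows", "body": {
  "motion": [
    [[0,0,2],[0,0,0],28],
    [[0,0,1.5],[0,0,0],28],
    [[0,0,0.7],[0,0,0],28],
    [[0,0,0],[0,0,0],28]
  ]
}}

```text
clock: 33.35
tcp_pos: [517.6, -35.8, 102.1]
orientation: [[0.0, 1.0, -0.0], [1.0, -0.0, -0.0], [-0.0, -0.0, -1.0]]
wrist_force: [-0.9, 0.9, -1.2]
finger_gap: 32.0
grasp_force: 25.0
```

Emit:
{"method": "play_rows", "body": {
  "motion": [
    [[0,0,0.7],[0,0,0],28],
    [[0,0,0],[0,0,0],28],
    [[0,0,0],[0,0,0],28]
  ]
}}

```text
clock: 33.72
tcp_pos: [517.6, -35.8, 101.5]
orientation: [[0.0, 1.0, 0.0], [1.0, -0.0, -0.0], [-0.0, 0.0, -1.0]]
wrist_force: [-0.3, -0.1, -0.2]
finger_gap: 32.0
grasp_force: 25.0
```

Emit:
{"method": "play_rows", "body": {
  "motion": [
    [[0,0,0.7],[0,0,0],28],
    [[0,0,0],[0,0,0],28],
    [[0,0,0],[0,0,0],28]
  ]
}}

```text
clock: 34.1
tcp_pos: [517.8, -35.8, 101.2]
orientation: [[0.0, 1.0, 0.001], [1.0, -0.0, -0.0], [-0.0, 0.001, -1.0]]
wrist_force: [-0.5, 0.3, 4.7]
finger_gap: 32.2
grasp_force: 25.0
```

Emit:
{"method": "play_rows", "body": {
  "motion": [
    [[0,0,0],[0,0,0],28],
    [[0,0,1],[0,0,0],28],
    [[0,0,1],[0,0,0],28],
    [[0,0,0],[0,0,0],28],
    [[0,0,0],[0,0,0],28]
  ],
  "newtons": 50
}}

```text
clock: 34.72
tcp_pos: [517.8, -35.8, 98.8]
orientation: [[0.0, 1.0, 0.0], [1.0, -0.0, -0.0], [-0.0, 0.0, -1.0]]
wrist_force: [-1.3, 0.3, 4.3]
finger_gap: 31.7
grasp_force: 50.0
```

Emit:
{"method": "play_rows", "body": {
  "motion": [
    [[0,0,1],[0,0,0],28],
    [[0,0,1],[0,0,0],28],
    [[0,0,0],[0,0,0],28],
    [[0,0,0],[0,0,0],28]
  ]
}}

```text
clock: 35.22
tcp_pos: [517.8, -35.8, 96.6]
orientation: [[0.0, 1.0, 0.0], [1.0, -0.0, -0.0], [-0.0, 0.0, -1.0]]
wrist_force: [-0.4, 0.3, 3.1]
finger_gap: 31.3
grasp_force: 50.0
```

Emit:
{"method": "play_rows", "body": {
  "motion": [
    [[0,0,1],[0,0,0],28],
    [[0,0,1],[0,0,0],28],
    [[0,0,0],[0,0,0],28],
    [[0,0,0],[0,0,0],28]
  ]
}}

```text
clock: 35.72
tcp_pos: [517.7, -35.8, 94.6]
orientation: [[0.0, 1.0, 0.0], [1.0, -0.0, -0.0], [-0.0, 0.0, -1.0]]
wrist_force: [0.1, -0.8, 3.0]
finger_gap: 31.4
grasp_force: 50.0
```

Emit:
{"method": "play_rows", "body": {
  "motion": [
    [[0,0,1],[0,0,0],28],
    [[0,0,0.6],[0,0,0],28],
    [[0,0,0],[0,0,0],28],
    [[0,0,0],[0,0,0],28]
  ]
}}

```text
clock: 36.22
tcp_pos: [517.7, -35.8, 93.1]
orientation: [[0.0, 1.0, 0.0], [1.0, -0.0, -0.0], [-0.0, 0.0, -1.0]]
wrist_force: [0.1, 0.7, 3.5]
finger_gap: 31.7
grasp_force: 50.0
```

Emit:
{"method": "play_rows", "body": {
  "motion": [
    [[0,0,0.8],[0,0,0],28],
    [[0,0,0.4],[0,0,0],28],
    [[0,0,0],[0,0,0],28],
    [[0,0,0],[0,0,0],28]
  ]
}}

```text
clock: 36.72
tcp_pos: [517.7, -35.8, 91.9]
orientation: [[0.0, 1.0, 0.0], [1.0, -0.0, -0.0], [-0.0, 0.0, -1.0]]
wrist_force: [1.3, -0.9, 3.3]
finger_gap: 31.6
grasp_force: 50.0
```

Emit:
{"method": "play_rows", "body": {
  "motion": [
    [[0,0,0.8],[0,0,0],28],
    [[0,0,0.4],[0,0,0],28],
    [[0,0,0],[0,0,0],28]
  ]
}}

```text
clock: 37.1
tcp_pos: [517.7, -35.8, 90.7]
orientation: [[0.001, 1.0, 0.0], [1.0, -0.001, -0.0], [-0.0, 0.0, -1.0]]
wrist_force: [-0.2, -0.3, 3.8]
finger_gap: 31.0
grasp_force: 50.0
```

Emit:
{"method": "play_rows", "body": {
  "motion": [
    [[0,0,0.8],[0,0,0],28],
    [[0,0,0.4],[0,0,0],28],
    [[0,0,0],[0,0,0],28]
  ]
}}

```text
clock: 37.48
tcp_pos: [517.8, -35.8, 90.0]
orientation: [[0.0, 1.0, 0.0], [1.0, -0.0, -0.0], [-0.0, 0.0, -1.0]]
wrist_force: [0.3, 0.5, 7.2]
finger_gap: 31.3
grasp_force: 50.0
```

Emit:
{"method": "play_rows", "body": {
  "motion": [
    [[0,0,0.6],[0,0,0],28],
    [[0,0,0.4],[0,0,0],28],
    [[0,0,0],[0,0,0],28]
  ]
}}

```text
clock: 37.85
tcp_pos: [517.8, -35.8, 89.9]
orientation: [[0.0, 1.0, 0.001], [1.0, -0.0, -0.0], [-0.0, 0.001, -1.0]]
wrist_force: [-1.9, -0.4, 13.3]
finger_gap: 31.4
grasp_force: 50.0
```

Emit:
{"method": "play_rows", "body": {
  "motion": [
    [[0,0,0.2],[0,0,0],28],
    [[0,0,0],[0,0,0],28],
    [[0,0,0],[0,0,0],28],
    [[0,0,0],[0,0,0],28]
  ]
}}

```text
clock: 38.35
tcp_pos: [517.8, -35.8, 89.9]
orientation: [[0.001, 1.0, 0.001], [1.0, -0.001, -0.0], [-0.0, 0.001, -1.0]]
wrist_force: [-2.6, -0.0, 15.3]
finger_gap: 31.3
grasp_force: 50.0
```

Emit:
{"method": "play_rows", "body": {
  "motion": [
    [[0,0,0],[0,0,0],28],
    [[0,0,0],[0,0,0],28],
    [[0,0,0],[0,0,0],28],
    [[0,0,0],[0,0,0],28],
    [[0,0,0],[0,0,0],28],
    [[0,0,0],[0,0,0],28],
    [[0,0,0],[0,0,0],28],
    [[0,0,0],[0,0,0],28]
  ]
}}

```text
clock: 39.35
tcp_pos: [517.8, -35.8, 89.9]
orientation: [[0.0, 1.0, 0.001], [1.0, -0.0, -0.0], [-0.0, 0.001, -1.0]]
wrist_force: [-2.7, -0.5, 14.3]
finger_gap: 31.6
grasp_force: 50.0
```

Emit:
{"method": "play_rows", "body": {
  "motion": [
    [[0,0,-0.8],[0,0,0],28],
    [[0,0,-0.6],[0,0,0],28],
    [[0,0,0],[0,0,0],60],
    [[0,0,0],[0,0,0],60],
    [[0,0,0],[0,0,0],60],
    [[0,0,0],[0,0,0],60],
    [[0,0,-5],[0,0,0],60],
    [[0,0,-20],[0,0,0],60],
    [[0,0,-40],[0,0,0],60],
    [[0,0,-40],[0,0,0],60],
    [[0,0,0],[0,0,0],60],
    [[0,0,0],[0,0,0],60],
    [[0,0,0],[0,0,0],60]
  ]
}}

```text
clock: 40.98
tcp_pos: [516.8, -35.7, 193.4]
orientation: [[0.0, 1.0, -0.003], [1.0, -0.0, 0.0], [0.0, -0.003, -1.0]]
wrist_force: [0.3, -0.1, 0.2]
finger_gap: 60.0
grasp_force: 0.0
```

```bash
python3 snap.py side2 side;python3 snap.py scene2 scene
python3 - <<'E'
import cv2,numpy as np
a=cv2.imread('pics/side2.png')[205:305,300:400];b=cv2.imread('pics/scene2.png')[200:300,250:350]
cv2.imwrite('pics/t2.png',np.hstack([cv2.resize(x,(400,500),interpolation=cv2.INTER_CUBIC) for x in (a,b)]))
E
```

```text
40.975 [516.76 -35.67 193.45] [ 0.28 -0.08  0.18] 59.983902223786124 0.0
[[0.0004978360480101583, 0.9999960075214465, -0.0027815643865222355], [0.9999998592851403, -0.0004973243281476852, 0.00018465701127191013], [0.00018327293439303956, -0.002781655924031547, -0.9999961143931269]]
41.025 [516.89 -35.7  193.48] [-0.    0.43 -0.36] 60.036187210361796 0.0
[[0.00046492874627802097, 0.999996334804536, -0.0026672492862680934], [0.9999998810191563, -0.0004645332461810781, 0.00014889773764921614], [0.00014765816594057611, -0.0026673181957549675, -0.9999964317989882]]
```

View pics/t2.png

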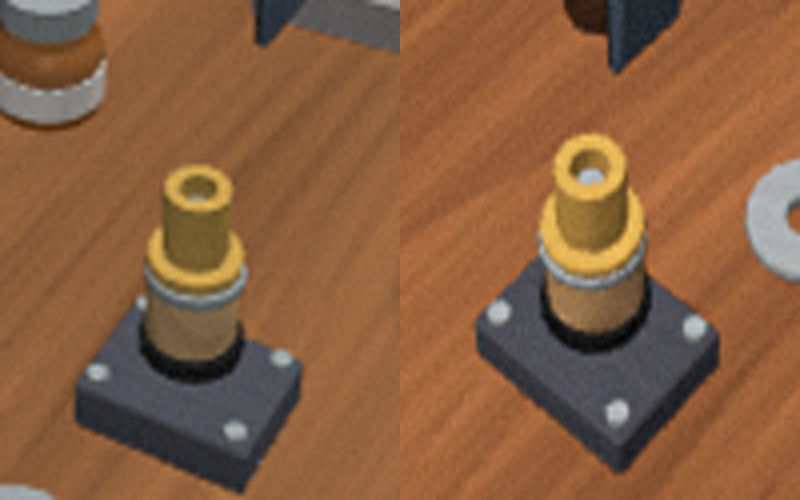

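The crops show the complete stack flat and centred on the stud, the collar sunk, and the gripper clear of it.

```bash
python3 -c "
from workcell import bot
print(bot.finish_job())"
```

```text
the job is handed in; nothing more can be done
None
```

The spacer, washer and bushing are on the stud in order, the collar came up firm after sinking about 12 mm and was held at 14–15 N for just over one second, and the stack was released at rest and handed in; no score was returned.

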